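# Centre the dropper bottle on the dosing scale and hold the reading

## Robot

A 6-joint arm with a two-finger parallel gripper is mounted at the origin on a cart in front of the work surface, level with it; the furniture and walls round the work are solid. World frame = base frame: x ahead of the robot, y to its left, z up, the work surface at z = 0. Lengths are in mm, angles in rad, forces in N, time in s.
With the tool pointing down it reaches from about 350 to 975 mm from the base axis. Payload 7.1 kg.
Tool frame: the origin (TCP) lies on the front face of the gripper's body, between the roots of the fingers; the fingertips stand 80 mm ahead of it and the grasp point (between the pads) lies 61 mm ahead of it; z points along the fingers, y is the line along which they close (so a half turn about z gives the same grasp; the last joint's range is limited). The gripper opens to 88 mm and grips with 3 to 60 N. Pads are 20 mm wide; open, the fingers measure 115 mm over their backs; the gripper's body (75 mm by 178 mm) begins 61 mm behind the grasp point.
Start: joints at [-1.288, 0.423, 1.63, -0, 1.089, -0.019], TCP at [185.793, -596.73, 302.675] pointing down, gripper open.
Joint ranges: [-3, 3], [-0.9, 2.11], [0.09, 2.58], [-1.31, 4.45], [0.11, 2.69], [-2.54, 2.54]. Speed limits (rad/s): [2.39, 2.39, 3.01, 3.14, 3.14, 3.14].

## Interface

Orientations are given as a rotation vector (axis times angle).
In Python, from workcell import readout, vision, close_job gives the robot as it stands.
- The arm moves only by the tool servo_tool, never from a script. Its argument "plan" is a list that holds one entry, the list of rows, each a list of 7 numbers: the gripper command: -1 is fully open, 1 is shut, values between are in proportion, then the shift along the world's x, y, z in units of 40 mm (1.0 is 40 mm), then the turn, a rotation vector about the world's x, y, z in units of 5 degrees (1.0 is 5 degrees). A call has 1 to 5 rows; each row shifts and turns the commanded pose from where the row before left it; what a row does not reach is not made up. A row lasts 1/12 s, in which the tool goes at most 41.7 mm and 7.16 degrees, less where a joint would pass 70% of its speed; a pose out of reach is approached as far as the arm can. A call is refused whole if a number of a shift passes 1 or a number of a turn 1, either way. A call with a gripper value outside its range is refused whole. The fingers move at their own pace and stop on an object; the grip force is fixed at half the most. Time passes only in rows, so rows that do not move let the fingers close. It gives the time, the measured TCP pose, the force, the opening and the grip force at its end, in the units of the state.
- readout.get_obs(): the state, without advancing time (a new reading comes with each control period).
- vision.get_image(name): name is "scene" or "top"; returns the picture (420x560x3 uint8, red, green, blue); there is no depth.
- vision.camera_params(name): a dict with "fx", "fy", "cx", "cy" (pixels), "D" ([k1, k2, p1, p2, k3] as OpenCV has them; the pictures are not rectified), "rvec" (rotation vector, rad) and "tvec" (3), from world to camera coordinates, as OpenCV has them. Camera axes: x right, y down, z forward; pixel columns grow to the right and rows downward; lengths in mm; the calibration is good to about 2 mm. A picture is of the moment at which its call begins. camera_params takes no time and is no camera call.
- close_job(): hands the job in; it is judged then, once.
The state is a dict: "t": time; "qpos": joint angles; "qvel": joint speeds; "joint_torque": joint torques, N m; "ee_pos": TCP position; "orientation": TCP orientation; "ft_force": force on the tool from outside, world axes, zero at the start; "moment": the same for the moment, N m; "width": finger opening in mm; "grasp_force": force on a finger pad.
Only numpy, scipy, OpenCV 4.12 (cv2) and the standard library are available. Lean on these libraries where they do the work, as an engineer would, in place of code of your own. Each camera call takes 0.05 s, during which the arm holds its last target. There are 200 camera calls.

## Task

The dropper bottle was put down near the edge of the dosing scale's small round plate, where the scale weighs wrong. With light taps or pushes of the fingertips bring it to the middle of the plate, standing upright, without gripping it, lifting it or knocking it over; once it stands there by itself, press the scale's oblong hold key all the way down and let it go, so that the weight is stored. Leave the round power key and everything standing round the scale alone.

Things in the scene. Friction and masses are not known exactly. Their poses are not given: they have to be found in the camera images.
- dropper: Brown glass dropper bottle, black rubber bulb, 102 mm tall, 50 to 100 g, on the plate. Round: body 33 mm wide up to 60 mm height, rounding off to 70, collar 24 mm wide to 77, bulb 13 mm wide to the top. Origin: centre of its underside; z up its axis. Slides on the plate at under 1 N (friction about 0.25): a slow push below half height slides it, a high or hard one tips it. Over 5 N is rough.
- plate_centre (a point): Middle of the top of the round polished steel plate, 90 mm wide, top 40 mm above the worktop, 10 mm above the casing, with turned rings of 36 and 72 mm diameter. z: upward normal; x, y in the plate, at any heading. The plate sits on one rubber-bushed post and tips up to 2 degrees under an off-centre load. The bottle starts 19 to 28 mm off the middle, on the robot's side or left or right of it.
- scale: Dosing scale, fixed to the worktop: white casing 172 mm long (its x), 130 mm wide (its y), 30 mm high. Origin: centre of its underside; z up. The panel with keys and a flat display lies at its -x end, nearest the robot; the plate's middle is at x = +31 mm on its long axis. Behind it a shelf overhangs the worktop from x = 0.70 m on, 245 mm up.
- hold_key (a joint): The oblong hold key: travel downwards in m, 0 at rest, 0.004 fully down; sprung, needs 1.5 N to start and 4.5 N fully down. Counts as pressed beyond 0.003.
- hold_key_top (a point): Middle of the top face of the oblong hold key (18 mm along the scale's x, 34 mm along its y), at x = -68 mm, y = -33 mm on the scale (right as the robot sees it), 37 mm above the worktop, 7 mm above the casing. The key moves along its z, downwards.
- power_key (a joint): The round power key, same travel and spring: must not be pressed (beyond 0.002).
- power_key_top (a point): Middle of the top face of the round power key, 18 mm in diameter, at x = -68 mm, y = +40 mm on the scale (left as the robot sees it), 37 mm above the worktop.
- spool_red: Spool of red thread standing on end, 28 mm in diameter, 43 mm tall, right of the scale. Bystander. Origin: centre of its underside.
- spool_white: Spool of white thread standing on end, 28 mm in diameter, 43 mm tall, right of the scale. Bystander. Origin: centre of its underside.
- matchbox: Box of matches lying flat, 37 x 56 x 16 mm, left of the scale. Bystander. Origin: centre of its underside.
- wax_pot: Round flat pot of wax with a lid, 91 mm in diameter, 44 mm tall, left of the scale. Bystander. Origin: centre of its underside.
- soap_box: Carton of bar soap, 47 x 64 x 44 mm, farther right. Bystander. Origin: centre of its underside.
- scissors: Scissors with green handles lying flat, 206 x 84 x 11 mm, far right. Bystander. Origin: centre of its underside.
There are look-alikes about, which are no part of the job. What is shaped like the dropper but purple is not meant.

How it is judged (in metres and radians):
On the way, in this order (a step that is already met when the one before it is completed fails the run):
1. the bottle stands upright and at rest in the middle of the plate, within 8 mm, with nothing of the robot touching it (horizontal distance between dropper and plate_centre below 0.008 m and angle between dropper's own z axis and vertical below 0.06 rad and linear speed of dropper below 0.01 m/s and angular speed of dropper below 0.15 rad/s and contact force between each of the arm, the fingers and dropper below 0.05 N), for 0.3 s.
2. the oblong hold key is pressed down (value of joint hold_key above 0.003 m), for 0.05 s.
At the end, for the whole second after the job is handed in: The bottle stands on the plate by itself, upright within 0.06 rad and at rest, its axis within 8 mm of the plate's middle; the hold key has been pressed and is up again, the power key is up, and each bystander is within 15 mm of where it stood (horizontal distance between dropper and plate_centre below 0.008 m and angle between dropper's own z axis and vertical below 0.06 rad and linear speed of dropper below 0.01 m/s and angular speed of dropper below 0.15 rad/s and z of dropper in the frame of plate_centre between -0.003 and 0.003 m and value of joint each of hold_key, power_key below 0.001 m and distance of each of spool_red, spool_white, matchbox, wax_pot, soap_box, scissors from where it was at the start of the episode below 0.015 m); the robot touches nothing.
It fails at once if the bottle is lifted more than 10 mm off the plate, tips more than 0.35 rad, or leaves the plate (z of dropper in the frame of plate_centre above 0.01 m or angle between dropper's own z axis and vertical above 0.35 rad or z of dropper in the frame of plate_centre below -0.01 m or horizontal distance between dropper and plate_centre above 0.05 m).
It fails at once if the bottle is struck or squeezed with more than 5 N (any pinch) (contact force between any of the fingers, the arm and dropper above 5 N).
It fails at once if the hold key is pressed while the bottle is off the middle (value of joint hold_key above 0.003 m and not (horizontal distance between dropper and plate_centre below 0.008 m)).
It fails at once if the power key is pressed (value of joint power_key above 0.002 m).
It fails at once if a bystander is pushed away by more than 15 mm (distance of any of spool_red, spool_white, matchbox, wax_pot, soap_box, scissors from where it was at the start of the episode above 0.015 m).
It also fails if it takes over 54 s, if anything falls off the work surface, if the arm or the gripper's body presses on something with over 40 N, if the wrist force passes 120 N, or if a joint passes its speed limit or range.

## Working session

There is one attempt and no reset: what is moved stays moved. The work goes in short steps, Python scripts to look and compute and a tool call to move; the robot and the scene stay as the last step left them, time stands still between calls to the robot, and variables do not carry over. Pictures are saved under pics/ and viewed, at most 10 in all, crops included, and the job is handed in when it is done.

Besides the shell and the picture viewer there is one more tool, called after "Request:" by a JSON object that holds its "op" and its "data". servo_tool: Moves the arm, as the interface text tells. Its arguments: {"type":"object","properties":{"plan":{"type":"array"}},"required":["plan"]}

```bash
mkdir -p pics
cat > h.py <<'E'
import numpy as np, cv2
from workcell import readout, vision, close_job
def cam(n):
    p=vision.camera_params(n)
    K=np.array([[p['fx'],0,p['cx']],[0,p['fy'],p['cy']],[0,0,1.]])
    return K,np.array(p['D'],float),np.array(p['rvec'],float),np.array(p['tvec'],float)
def shot(n,f=None):
    im=cv2.cvtColor(np.asarray(vision.get_image(n)),cv2.COLOR_RGB2BGR)
    if f: cv2.imwrite('pics/'+f,im)
    return im
def ray(n,uv,z):
    K,D,r,t=cam(n); R=cv2.Rodrigues(r)[0]
    q=cv2.undistortPoints(np.array(uv,float).reshape(-1,1,2),K,D).reshape(-1,2)
    d=np.c_[q,np.ones(len(q))]@R; c=-R.T@t
    return c+d*((z-c[2])/d[:,2])[:,None]
def proj(n,X):
    K,D,r,t=cam(n); return cv2.projectPoints(np.array(X,float).reshape(-1,1,3),r,t,K,D)[0].reshape(-1,2)
E
python3 - <<'E'
from h import *
a=shot('scene','s0.png');b=shot('top','t0.png')
for n in('scene','top'):
    K,D,r,t=cam(n);print(n,K[0,0],(-cv2.Rodrigues(r)[0].T@t).round())
o=readout.get_obs();print(o['ee_pos'],o['orientation'],o['width'],o['t'])
E
```

```text
scene 448.4536495312987 [109. 719. 670.]
top 485.3999626774466 [ 438.  -66. 1267.]
[ 185.67877764 -596.38346887  302.01035559] [-3.10460025e+00 -4.72084857e-01  2.72881591e-04] 87.3977891901441 0.1
```

View pics/s0.png

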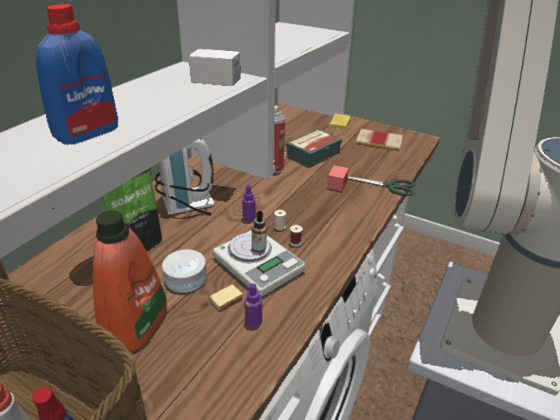

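View pics/t0.png

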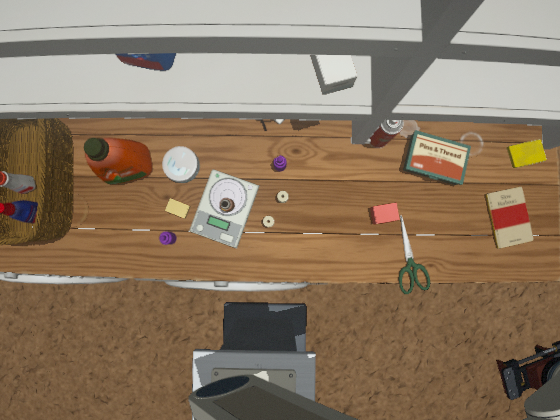

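Candidates for the dropper: the brown bottle on the plate (scene 259,232; top 228,205), and purple look-alikes (scene 249,205 and 253,305; top 280,162 and 167,238). I choose the brown one on the plate. Next is one close crop to check it.

Run:
```python
from h import *
a=cv2.imread('pics/s0.png');b=cv2.imread('pics/t0.png')
A=cv2.resize(a[195:305,205:310],(400,420),interpolation=cv2.INTER_CUBIC)
B=cv2.resize(b[160:260,180:275],(400,420),interpolation=cv2.INTER_CUBIC)
cv2.imwrite('pics/c0.png',np.hstack([A,B]))
# casing: light pixels, top view
hsv=cv2.cvtColor(b,cv2.COLOR_BGR2HSV)
m=((hsv[...,1]<60)&(hsv[...,2]>120)).astype(np.uint8)
m[:, :185]=0;m[:,265:]=0;m[:160]=0;m[260:]=0
c=max(cv2.findContours(m,cv2.RETR_EXTERNAL,cv2.CHAIN_APPROX_NONE)[0],key=cv2.contourArea)
W=ray('top',c.reshape(-1,2),30)
r=cv2.minAreaRect(W[:,:2].astype(np.float32));print('casing',r,cv2.minAreaRect(c))
```

```text
casing ((522.0318603515625, 82.8005599975586), (131.27330017089844, 172.1380615234375), 71.43878936767578) ((223.4488067626953, 208.06484985351562), (51.10342788696289, 67.22348022460938), 19.855215072631836)
```

View pics/c0.png

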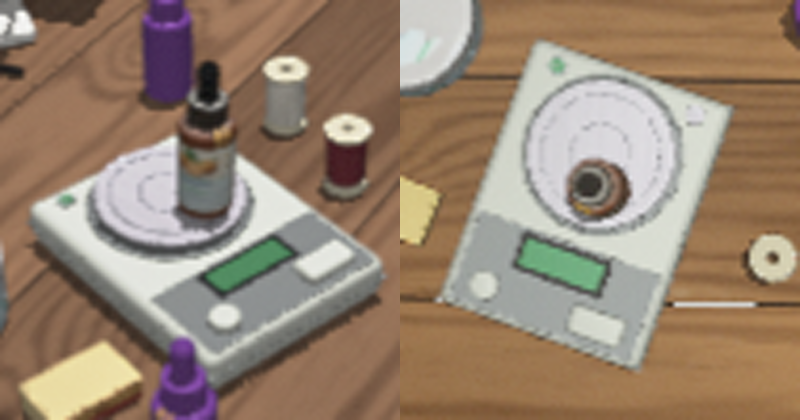

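The crop confirms that the brown glass bottle with the black bulb stands on the plate. In the top crop, the plate's middle is at about (602,152), the bulb at (590,185), the oblong key at (596,326) and the round key at (484,286).

```bash
cat >> h.py <<'E'
SX=np.array([np.cos(np.radians(18.56)),-np.sin(np.radians(18.56))]);SY=np.array([-SX[1],SX[0]])
SC=np.array([522.0,82.8])
def S(x,y): return SC+x*SX+y*SY
E
python3 - <<'E'
from h import *
def px(u,v): return (180+(u-400)/(400/95.),160+v/4.2)
def sp(u,v): return (205+u/(400/105.),195+v/(420/110.))
P=S(31,0);print('plate',P,'hold',S(-68,-33),'pow',S(-68,40))
for nm,n,uv,z in [('plate t','top',px(602,152),40),('plate s','scene',sp(168,195),40),('hold t','top',px(596,326),37),('hold s','scene',sp(325,260),37),('pow t','top',px(484,286),37),
 ('bulb t','top',px(590,185),142),('bulb s','scene',sp(208,68),140),('collar t','top',px(592,184),117),('collar s','scene',sp(208,98),117),('base s','scene',sp(207,215),40)]:
    print(nm,np.round(uv,1),ray(n,[uv],z).round(1)[0])
# heading of neighbours
b=cv2.imread('pics/t0.png')
for nm,uv,z in [('white',(283,197),43),('red',(268,221),43),('purpleA',(280,162),100),('purpleB',(167,238),100),('wax',(180,163),44),('match',(177,208),16),('soap',(386,213),44)]:
    print(nm,ray('top',[uv],z).round()[0])
E
```

```text
plate [551.38771649  72.9327755 ] hold [447.03280226  73.16053618] pow [470.26852446 142.36386857]
plate t [228.  196.2] [551.7  70.9  40. ]
plate s [249.1 246.1] [548.2  78.6  40. ]
hold t [226.6 237.6] [446.6  72.   37. ]
hold s [290.3 263.1] [443.9  77.8  37. ]
pow t [200.  228.1] [469.3 140.6  37. ]
bulb t [225.1 204. ] [523.8  65.7 142. ]
bulb s [259.6 212.8] [519.9  78.2 140. ]
collar t [225.6 203.8] [526.3  67.5 117. ]
collar s [259.6 220.7] [522.3  74.8 117. ]
base s [259.3 251.3] [519.2  82.1  40. ]
white [552. -69.  43.]
red [490. -32.  43.]
purpleA [632. -60. 100.]
purpleB [442. 210. 100.]
wax [635. 197.  44.]
match [521. 206.  16.]
soap [ 515. -332.   44.]
```

Request:
{"op": "servo_tool", "data": {"plan": [[[0.59,0.34,0.91,0,0,0,-0.5],[0.59,0.34,0.91,0,0,0,-0.5],[0.59,0.34,0.91,0,0,0,-0.5],[0.59,0.34,0.91,0,0,0,-0.5],[0.59,0.34,0.91,0,0,0,0]]]}}

```text
t: 0.52
ee_pos: [253.9, -412.9, 302.3]
orientation: [-3.135, -0.195, 0.0]
ft_force: [1.5, 0.4, -0.3]
width: 58.2
grasp_force: 0.0
```

Request:
{"op": "servo_tool", "data": {"plan": [[[0.59,0.34,0.91,0,0.065,-0.5,0],[0.59,0.34,0.91,0,0.065,-0.5,0],[0.59,0.34,0.91,0,0.065,-0.5,0],[0.59,0.34,0.91,0,0.065,-0.5,0],[0.59,0.34,0.91,0,0.065,-0.5,0]]]}}

```text
t: 0.93
ee_pos: [321.9, -230.9, 302.6]
orientation: [-3.101, -0.196, -0.346]
ft_force: [0.8, 0.0, 0.0]
width: 24.4
grasp_force: 0.0
```

Request:
{"op": "servo_tool", "data": {"plan": [[[0.59,0.34,0.91,-0.1,0.065,-0.5,0],[0.59,0.34,0.91,-0.1,0.065,-0.5,0],[0.59,0.34,0.91,-0.2,0.065,-0.5,0],[0.59,0.34,0.91,-0.2,0.065,-0.5,0],[0.59,0.34,0.91,-0.2,0.065,-0.5,0]]]}}

```text
t: 1.35
ee_pos: [389.8, -49.2, 270.8]
orientation: [-3.031, -0.192, -0.683]
ft_force: [1.5, 0.4, -0.4]
width: 18.2
grasp_force: 0.0
```

Request:
{"op": "servo_tool", "data": {"plan": [[[0.59,0.39,0.9,-0.2,0,0,0],[0.59,0.39,0.9,-0.2,0,0,0],[0.59,0.39,0.89,-0.2,0,0,0],[0.59,0,0,-0.8,0,0,0],[0.59,0,0,-0.8,0,0,0]]]}}

```text
t: 1.77
ee_pos: [431.9, 42.2, 188.7]
orientation: [-3.033, -0.2, -0.671]
ft_force: [25.4, -10.9, 10.7]
width: 17.9
grasp_force: 0.0
```

Run:
```python
from h import *
a=shot('scene');b=shot('top')
A=cv2.resize(a[165:305,205:340],(400,420),interpolation=cv2.INTER_CUBIC)
B=cv2.resize(b[160:290,170:290],(400,420),interpolation=cv2.INTER_CUBIC)
cv2.imwrite('pics/c1.png',np.hstack([A,B]))
o=readout.get_obs();print(o['ee_pos'],o['orientation'],o['qpos'])
R=cv2.Rodrigues(np.array(o['orientation']))[0]
for l in ([10,12,80],[10,-12,80],[-10,0,80]):
    X=o['ee_pos']+R@np.array(l);print(X.round(1),proj('scene',[X]).round(1),proj('top',[X]).round(1))
```

```text
[427.95212046  40.87690339 184.30498666] [-3.03674031 -0.19493923 -0.64922613] [0.04837258 0.28796602 2.32874363 0.33030703 0.11080494 1.17018038]
[471.   34.6 115.4] [[290.2 219.2]] [[238.9 227.3]]
[467.9  58.4 115.4] [[285.9 225.3]] [[228.8 228.4]]
[451.3  44.2 107.2] [[296.  227.5]] [[235.  235.6]]
```

View pics/c1.png

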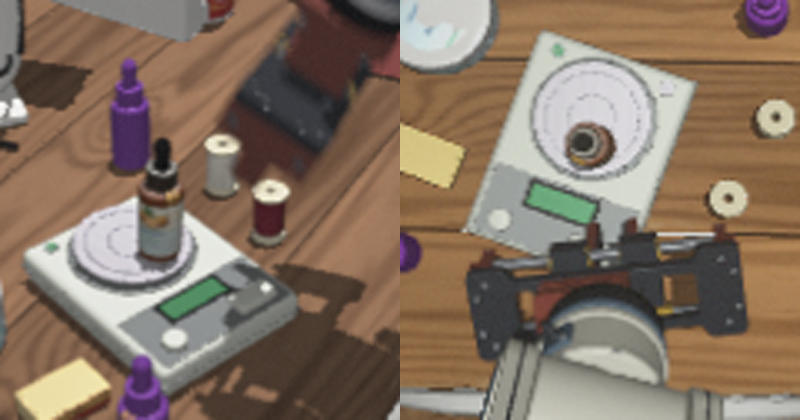

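The top view shows both fingertips just robot-side of the panel, at crop (595,235) and (630,230). The bottle is untouched at (590,145). Joint 5 sits at its lower limit, so I'll use less tilt, about 20°.

Request:
{"op": "servo_tool", "data": {"plan": [[[0.59,0.1,0.2,0,-0.09,0.74,0],[0.59,0.1,0.2,-0.3,0,0,0],[0.59,0,0,-0.3,0,0,0],[0.59,0,0,-0.3,0,0,0],[0.59,0,0,0,0,0,0]]]}}

```text
t: 2.28
ee_pos: [442.0, 54.3, 159.2]
orientation: [-3.05, -0.194, -0.585]
ft_force: [-1.1, 0.2, 0.4]
width: 18.0
grasp_force: 0.0
```

```bash
cat >> h.py <<'E'
def tool():
    o=readout.get_obs();R=cv2.Rodrigues(np.array(o['orientation']))[0];p=np.array(o['ee_pos'])
    print('t',round(o['t'],2),'tcp',p.round(1),'zax',R[:,2].round(3),'tilt',np.degrees(np.arccos(-R[2,2])).round(1),'hd',np.degrees(np.arctan2(R[1,0],R[0,0])).round(1),'q5',round(o['qpos'][4],3),'F',np.round(o['ft_force'],1),'w',round(o['width'],1))
    f=p+R@[10,0,80];r=p+R@[-10,0,80];print('front',f.round(1),'rear',r.round(1));return p,R
E
python3 -c "from h import *; tool()"
```

```text
t 2.28 tcp [442.   54.3 159.2] zax [ 0.367  0.053 -0.929] tilt 21.8 hd 7.2 q5 0.108 F [-1.1  0.2  0.4] w 18.0
front [480.6  59.7  88.6] rear [462.2  57.4  81.2]
```

Request:
{"op": "servo_tool", "data": {"plan": [[[0.72,0,0,0,-0.1,0.76,0],[0.72,0,0,0,0,0,0]]]}}

```text
t: 2.45
ee_pos: [443.1, 54.1, 160.4]
orientation: [-3.072, -0.195, -0.485]
ft_force: [1.2, 0.5, -0.4]
width: 12.6
grasp_force: 0.0
```

```bash
python3 -c "from h import *; tool()"
```

```text
t 2.45 tcp [443.1  54.1 160.4] zax [ 0.305  0.044 -0.951] tilt 18.0 hd 7.2 q5 0.208 F [ 1.2  0.5 -0.4] w 12.6
front [477.   58.9  87.4] rear [458.1  56.5  81.3]
```

Request:
{"op": "servo_tool", "data": {"plan": [[[0.72,0,0.15,-0.2,0,0,0],[0.72,0,0,-0.2,0,0,0],[0.72,0,0,-0.2,0,0,0],[0.72,0,0,-0.2,0,0,0],[0.72,0,0,0,0,0,0]]]}}

```text
t: 2.87
ee_pos: [440.1, 60.3, 125.2]
orientation: [-3.072, -0.197, -0.477]
ft_force: [-1.1, -0.5, 0.2]
width: 11.8
grasp_force: 0.0
```

Run:
```python
from h import *
a=shot('scene');b=shot('top');tool()
A=cv2.resize(a[195:285,215:315],(400,420),interpolation=cv2.INTER_CUBIC)
B=cv2.resize(b[180:240,195:255],(400,420),interpolation=cv2.INTER_CUBIC)
cv2.imwrite('pics/c2.png',np.hstack([A,B]))
```

```text
t 2.97 tcp [440.5  60.4 125.9] zax [ 0.301  0.045 -0.953] tilt 17.7 hd 7.3 q5 0.115 F [ 0.1 -0.3  0.3] w 12.7
front [474.   65.2  52.8] rear [455.1  62.8  46.7]
```

View pics/c2.png

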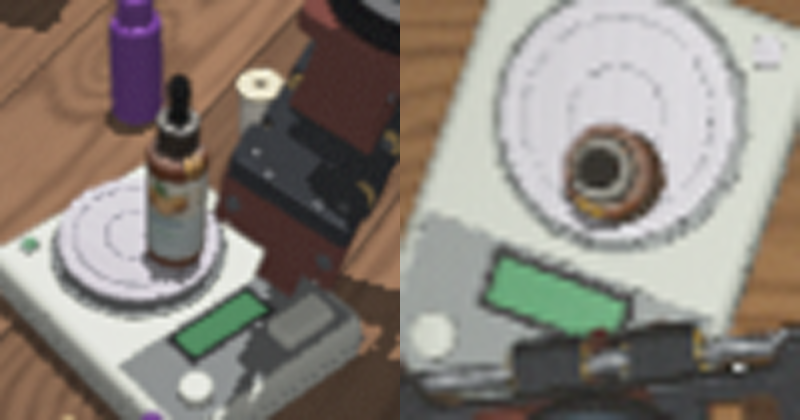

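The bottle stands ahead of the fingers, with its collar at top crop (602,167). The finger blocks are at (547,362) and (670,348). The height at which the scene view sees the tips is clear of the casing. I'll check the lateral alignment in the camera frames.

Run:
```python
from h import *
p,R=tool()
def px(u,v): return (195+(u-400)/(400/60.),180+v/7.)
for z in (100,112,126): print(z,ray('top',[px(608,355)],z).round(1)[0])
h=R[:2,0]/np.linalg.norm(R[:2,0]);n=np.array([-h[1],h[0]])
for d in (20,0): print('axis pt',(p+R@[0,0,d]).round(1),proj('top',[p+R@[0,0,d]]).round(1))
for nm,X in (('bottle',ray('top',[px(602,167)],117)[0]),('plate',ray('top',[px(620,118)],40)[0])):
    print(nm,X.round(1),'along',(X[:2]-p[:2])@h,'lat',(X[:2]-p[:2])@n)
print('kn lat',[(ray('top',[px(608,355)],z)[0][:2]-p[:2])@n for z in (112,126)])
```

```text
t 2.97 tcp [440.5  60.4 125.9] zax [ 0.301  0.045 -0.953] tilt 17.7 hd 7.3 q5 0.115 F [ 0.1 -0.3  0.3] w 12.7
front [474.   65.2  52.8] rear [455.1  62.8  46.7]
100 [462.7  66.3 100. ]
112 [462.4  64.9 112. ]
126 [462.1  63.3 126. ]
axis pt [446.5  61.3 106.9] [[227.8 237.5]]
axis pt [440.5  60.4 125.9] [[227.2 239.9]]
bottle [526.1  68.3 117. ] along 85.91185907762089 lat -3.0223854366906675
plate [550.   70.8  40. ] along 109.91744964038865 lat -3.4756629437105495
kn lat [np.float64(1.713333452535207), np.float64(0.18082332281967295)]
```

Request:
{"op": "servo_tool", "data": {"plan": [[[0.72,0,-0.075,0,0,0,0],[0.72,0.2,0.025,0,0,0,0],[0.72,0.2,0.025,0,0,0,0],[0.72,0.2,0.025,0,0,0,0],[0.72,0,0,0,0,0,0]]]}}

```text
t: 3.38
ee_pos: [467.7, 60.9, 127.1]
orientation: [-3.071, -0.197, -0.485]
ft_force: [1.1, 0.3, 0.3]
width: 12.4
grasp_force: 0.0
```

Run:
```python
from h import *
a=shot('scene');b=shot('top');tool()
A=cv2.resize(a[195:285,215:315],(400,420),interpolation=cv2.INTER_CUBIC)
B=cv2.resize(b[180:240,195:255],(400,420),interpolation=cv2.INTER_CUBIC)
cv2.imwrite('pics/c3.png',np.hstack([A,B]))
```

```text
t 3.48 tcp [465.5  60.7 126.5] zax [ 0.302  0.046 -0.952] tilt 17.8 hd 7.3 q5 0.148 F [ 0.4 -0.3 -0.3] w 12.2
front [499.1  65.6  53.4] rear [480.2  63.2  47.3]
```

View pics/c3.png

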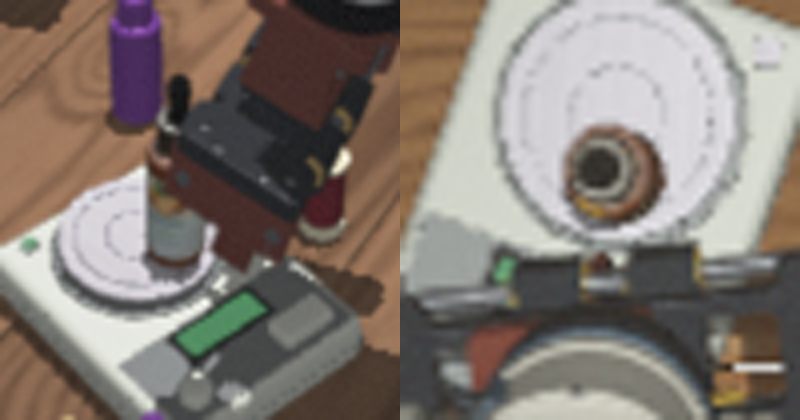

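The left side of the gripper is behind the bottle. In the top crop the knuckle midpoint is (607,278) and the bottle (602,167), so the bottle is still about 2 mm to the right of the push line. I'll shift slightly and start the slow approach.

Request:
{"op": "servo_tool", "data": {"plan": [[[0.72,0,-0.05,0,0,0,0],[0.72,0.05,0.006,0,0,0,0],[0.72,0.05,0.006,0,0,0,0],[0.72,0.05,0.006,0,0,0,0],[0.72,0.05,0.006,0,0,0,0]]]}}

```text
t: 3.9
ee_pos: [473.1, 59.6, 126.5]
orientation: [-3.072, -0.197, -0.479]
ft_force: [0.3, -0.4, 0.4]
width: 12.1
grasp_force: 0.0
```

Request:
{"op": "servo_tool", "data": {"plan": [[[0.72,0.04,0.005,0,0,0,0],[0.72,0.04,0.005,0,0,0,0],[0.72,0.04,0.005,0,0,0,0],[0.72,0.04,0.005,0,0,0,0],[0.72,0.04,0.005,0,0,0,0]]]}}

```text
t: 4.32
ee_pos: [480.9, 60.6, 126.4]
orientation: [-3.072, -0.197, -0.478]
ft_force: [0.0, -0.2, 0.1]
width: 12.9
grasp_force: 0.3
```

```bash
cat >> h.py <<'E'
def bulb(f=None):
    # dark bulb/brown bottle blob in top view, near the plate
    b=shot('top',f); hsv=cv2.cvtColor(b,cv2.COLOR_BGR2HSV)
    x0,y0=206,175; s=b[y0:215,x0:248].astype(int)
    g=s.sum(2)/3; return b,g
E
python3 - <<'E'
from h import *
b=shot('top','t4.png');tool()
for (f,im) in (('0',cv2.imread('pics/t0.png')),('4',b)):
    d=cv2.resize(im[180:225,205:250],None,fx=4,fy=4,interpolation=cv2.INTER_CUBIC).astype(int)
    m=(d.max(2)<75).astype(np.uint8)
    n,l,st,c=cv2.connectedComponentsWithStats(m)
    print(f,[(st[i,4],(c[i]/4+[205,180]).round(1)) for i in range(1,n) if st[i,4]>60])
E
```

```text
t 4.37 tcp [481.2  60.6 126.5] zax [ 0.302  0.045 -0.952] tilt 17.8 hd 7.3 q5 0.169 F [ 0.2 -0.2  0.7] w 12.3
front [514.8  65.5  53.3] rear [495.9  63.   47.2]
0 [(np.int32(370), array([224.7, 204. ]))]
4 [(np.int32(367), array([224.8, 203.3])), (np.int32(4615), array([229.5, 216.6])), (np.int32(68), array([225.7, 211.7]))]
```

Request:
{"op": "servo_tool", "data": {"plan": [[[0.72,0.035,0.006,0,0,0,0],[0.72,0.035,0.006,0,0,0,0],[0.72,0.035,0.006,0,0,0,0],[0.72,0.035,0.006,0,0,0,0],[0.72,0.035,0.006,0,0,0,0]]]}}

```text
t: 4.78
ee_pos: [488.0, 61.8, 126.5]
orientation: [-3.072, -0.197, -0.479]
ft_force: [-1.4, 0.2, 0.8]
width: 12.5
grasp_force: 0.4
```

```bash
cat > chk.py <<'E'
from h import *
b=shot('top','last_top.png');tool()
d=cv2.resize(b[180:225,205:250],None,fx=4,fy=4,interpolation=cv2.INTER_CUBIC).astype(int)
n,l,st,c=cv2.connectedComponentsWithStats((d.max(2)<75).astype(np.uint8))
for i in range(1,n):
    if 150<st[i,4]<900: q=c[i]/4+[205,180]; print('bulb',q.round(1),st[i,4],ray('top',[q],135)[0][:2].round(1))
print('target bulb',proj('top',[[551,71.7,135]]).round(1),'start',ray('top',[(224.7,204)],135)[0].round(1))
E
python3 chk.py
```

```text
t 4.83 tcp [488.4  61.8 126.5] zax [ 0.302  0.045 -0.952] tilt 17.8 hd 7.3 q5 0.178 F [-0.8 -0.5 -0.1] w 12.0
front [522.   66.7  53.4] rear [503.1  64.3  47.3]
bulb [225.2 200.2] 357 [533.4  66.7]
target bulb [[223.3 192.7]] start [524.4  67.6 135. ]
```

Request:
{"op": "servo_tool", "data": {"plan": [[[0.72,0.04,0.014,0,0,0,0],[0.72,0.04,0.014,0,0,0,0],[0.72,0.04,0.014,0,0,0,0],[0.72,0.04,0.014,0,0,0,0],[0.72,0.04,0.014,0,0,0,0]]]}}

```text
t: 5.25
ee_pos: [496.1, 64.6, 126.4]
orientation: [-3.072, -0.197, -0.479]
ft_force: [-1.2, -0.5, 0.9]
width: 12.2
grasp_force: 0.4
```

```bash
python3 chk.py
```

```text
t 5.3 tcp [496.5  64.7 126.5] zax [ 0.302  0.046 -0.952] tilt 17.8 hd 7.3 q5 0.188 F [0.1 0.2 0.9] w 12.4
front [530.1  69.5  53.4] rear [511.2  67.1  47.3]
bulb [224.5 196.4] 381 [542.4  68.6]
target bulb [[223.3 192.7]] start [524.4  67.6 135. ]
```

Request:
{"op": "servo_tool", "data": {"plan": [[[0.72,0.035,0.014,0,0,0,0],[0.72,0.035,0.014,0,0,0,0],[0.72,0.035,0.014,0,0,0,0],[0.72,0.035,0.014,0,0,0,0],[0.72,0,0,0,0,0,0]]]}}

```text
t: 5.72
ee_pos: [501.9, 66.9, 126.5]
orientation: [-3.072, -0.197, -0.48]
ft_force: [-0.8, -0.6, 0.2]
width: 12.0
grasp_force: 0.2
```

Request:
{"op": "servo_tool", "data": {"plan": [[[0.72,-0.05,-0.006,0,0,0,0],[0.72,-0.2,-0.025,0,0,0,0],[0.72,-0.4,-0.05,0,0,0,0],[0.72,-0.4,-0.05,0,0,0,0],[0.72,0,0,0,0,0,0]]]}}

```text
t: 6.13
ee_pos: [455.4, 61.1, 125.7]
orientation: [-3.073, -0.197, -0.471]
ft_force: [-1.3, -0.1, 0.1]
width: 12.1
grasp_force: 0.0
```

```bash
python3 chk.py;python3 - <<'E'
from h import *
a=shot('scene','s5.png');b=cv2.imread('pics/last_top.png')
A=cv2.resize(a[195:285,215:315],(400,420),interpolation=cv2.INTER_CUBIC)
B=cv2.resize(b[175:235,195:255],(400,420),interpolation=cv2.INTER_CUBIC)
cv2.imwrite('pics/c5.png',np.hstack([A,B]))
E
```

```text
t 6.18 tcp [457.6  61.4 126.2] zax [ 0.299  0.045 -0.953] tilt 17.6 hd 7.3 q5 0.14 F [ 0.7 -0.3 -0. ] w 12.2
front [491.   66.2  53. ] rear [472.1  63.8  46.9]
bulb [223.5 193.8] 397 [548.5  71.1]
bulb [233.1 222.6] 739 [481.2  46.7]
bulb [216.9 223.5] 432 [478.3  84.6]
target bulb [[223.3 192.7]] start [524.4  67.6 135. ]
```

View pics/c5.png

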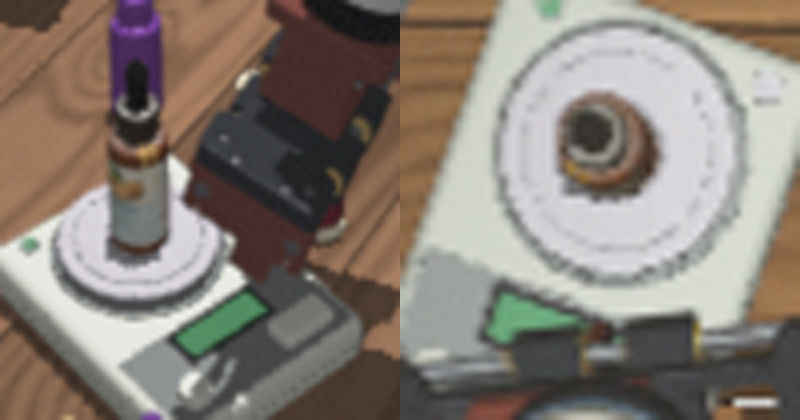

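The bottle stands upright close to the middle of the plate. In the top view its bulb is at (548.5, 71.1), about 2.6 mm short of the target. In the scene view its base at crop (140,240) agrees with the plate's middle at about (138,241). Now for the key: lift, make the tool vertical, close the fingers and go above the hold key.

Request:
{"op": "servo_tool", "data": {"plan": [[[1,-0.2,0,0.3,0,0,0],[1,-0.05,0.1,0.5,0,0,0],[1,0,0.1,0.2,-0.09,0.7,0],[1,0,0.1,0,-0.09,0.7,0],[1,0,0,0,-0.09,0.7,0]]]}}

```text
t: 6.65
ee_pos: [451.1, 74.1, 167.8]
orientation: [-3.115, -0.199, -0.196]
ft_force: [-0.2, 0.4, 0.4]
width: 0.5
grasp_force: 0.0
```

Request:
{"op": "servo_tool", "data": {"plan": [[[1,0,0,0,-0.09,0.7,0],[1,0,0,0,-0.09,0.7,0],[1,0,0,0,0,0,0],[1,0,0,0,0,0,0]]]}}

```text
t: 6.98
ee_pos: [450.8, 73.7, 166.5]
orientation: [-3.128, -0.199, -0.007]
ft_force: [0.3, 1.4, 0.3]
width: 0.6
grasp_force: 0.0
```

```bash
python3 chk.py
```

```text
t 7.03 tcp [450.   73.6 166.3] zax [ 0.003  0.007 -1.   ] tilt 0.4 hd 7.3 q5 0.645 F [-0.2 -0.7 -0.1] w 0.4
front [460.1  75.4  86.4] rear [440.3  72.9  86.3]
bulb [223.5 193.8] 396 [548.5  71.2]
target bulb [[223.3 192.7]] start [524.4  67.6 135. ]
```

Request:
{"op": "servo_tool", "data": {"plan": [[[1,-0.08,-0.03,-0.4,0,0,0],[1,0,0,-0.4,0,0,0],[1,0,0,-0.3,0,0,0],[1,0,0,-0.05,0,0,0],[1,0,0,0,0,0,0]]]}}

```text
t: 7.45
ee_pos: [445.5, 72.3, 119.9]
orientation: [-3.129, -0.199, -0.001]
ft_force: [0.2, 0.1, -0.1]
width: 0.5
grasp_force: 0.0
```

Request:
{"op": "servo_tool", "data": {"plan": [[[1,0,0,-0.04,0,0,0],[1,0,0,-0.04,0,0,0],[1,0,0,-0.04,0,0,0],[1,0,0,-0.03,0,0,0],[1,0,0,0,0,0,0]]]}}

```text
t: 7.87
ee_pos: [446.7, 72.4, 114.8]
orientation: [-3.128, -0.199, -0.004]
ft_force: [-0.4, 0.1, 3.3]
width: 0.7
grasp_force: 1.7
```

```bash
python3 chk.py
```

```text
t 7.92 tcp [446.7  72.4 114.8] zax [ 0.002  0.007 -1.   ] tilt 0.4 hd 7.3 q5 0.521 F [ 0.7 -0.6  2.9] w 0.4
front [456.8  74.3  34.8] rear [437.   71.7  34.8]
bulb [223.5 193.8] 387 [548.4  71.2]
target bulb [[223.3 192.7]] start [524.4  67.6 135. ]
```

Request:
{"op": "servo_tool", "data": {"plan": [[[1,0,0,-0.03,0,0,0],[1,0,0,-0.03,0,0,0],[1,0,0,0,0,0,0],[1,0,0,0,0,0,0]]]}}

```text
t: 8.25
ee_pos: [446.8, 72.4, 113.1]
orientation: [-3.128, -0.199, -0.004]
ft_force: [-2.4, 0.9, 18.8]
width: 0.5
grasp_force: 9.2
```

Request:
{"op": "servo_tool", "data": {"plan": [[[1,0,0,0.1,0,0,0],[1,0,0,0.3,0,0,0],[1,0,0,0.6,0,0,0],[1,0,0,0.6,0,0,0],[1,0,0,0.3,0,0,0]]]}}

```text
t: 8.67
ee_pos: [446.7, 72.4, 189.8]
orientation: [-3.128, -0.199, -0.005]
ft_force: [0.1, 0.3, 0.4]
width: 0.3
grasp_force: 0.0
```

Request:
{"op": "servo_tool", "data": {"plan": [[[1,0,0,0,0,0,0],[1,0,0,0,0,0,0],[1,0,0,0,0,0,0]]]}}

```text
t: 8.92
ee_pos: [445.7, 72.3, 187.2]
orientation: [-3.129, -0.199, -0.0]
ft_force: [0.2, 0.4, -0.4]
width: 0.5
grasp_force: 0.0
```

```bash
python3 chk.py
python3 - <<'E'
from h import *
a=shot('scene');b=cv2.imread('pics/last_top.png')
A=cv2.resize(a[195:285,215:315],(400,420),interpolation=cv2.INTER_CUBIC)
B=cv2.resize(b[150:260,155:295],(400,420),interpolation=cv2.INTER_CUBIC)
cv2.imwrite('pics/c6.png',np.hstack([A,B]))
E
```

```text
t 8.97 tcp [445.6  72.3 187. ] zax [-0.001  0.007 -1.   ] tilt 0.4 hd 7.3 q5 0.695 F [-0.3 -0.5 -0.8] w 0.4
front [455.4  74.  107. ] rear [435.6  71.5 107. ]
bulb [223.5 193.7] 395 [548.5  71.2]
bulb [237.6 221.2] 152 [484.7  36.2]
target bulb [[223.3 192.7]] start [524.4  67.6 135. ]
```

View pics/c6.png

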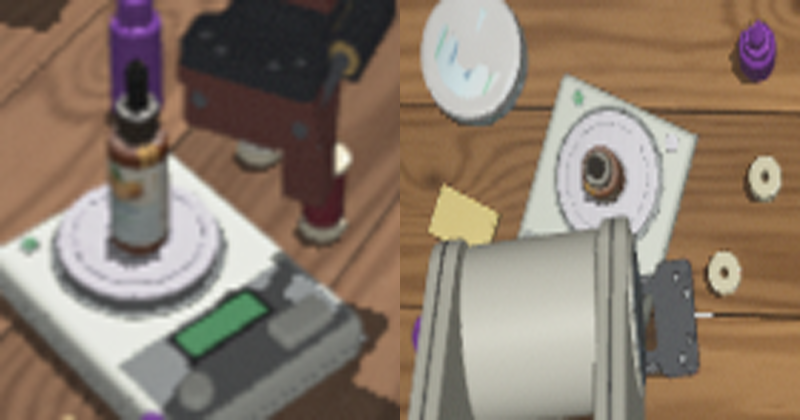

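The bottle stands upright in the middle of the plate (scene crop 140,240). The arm is clear of everything, and nothing else has moved.

```bash
python3 -c "from workcell import close_job; print(close_job())"
```

```text
the job is handed in; nothing more can be done
None
```

The job is handed in, with no verdict returned: the bottle stands upright about 3 mm from the plate's middle by the top camera, the hold key was pressed until it bottomed and then let go, and the power key and bystanders were left alone.

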